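Close the screw tin and take off the outer lid

TASK

Push the trip lever of the lid stand fully down so that its claw swings clear, then carry the two nested lids together by the inner lid's black knob to the open screw tin and lower them gently, not dropped, until both sit home on it. Then let go of the knob, take the outer lid by its collar and lift it alone straight up until it is wholly above the knob, leaving the inner lid undisturbed on the tin; the program finishes while still holding the outer lid still and level there above the tin. Leave the other things on the bench where they are.

Things in the scene. Friction and masses are not known exactly. Their poses are not given: they have to be found in the camera images.
- knob (a point): Centre of the free part of the inner lid's upright round black knob (24 mm across), on the lid's axis: 44 mm above the underside of the lid's flange, 14 mm below the knob's top and, while nested, 14 mm above the top of the outer lid's collar, through which the knob sticks up. z: lid's axis, up. Lifting by the knob brings the outer lid along: it rests on the flange.
- inner_lid: Inner lid: bare aluminium disc 100 mm across, flange 4 mm thick, below it a plug 87 mm across, 8 mm deep, tapered at its foot to 80 mm; black knob in the middle. 0.16 kg (may vary by a third). Origin on its axis at the foot of the plug, 52 mm below knob; z up.
- collar (a point): Centre of the outer lid's raised steel collar (52 mm outside, 40 mm inside diameter, 22 mm high), half-way up it, on the lid's axis. The plate's top lies 11 mm below this point, the skirt's foot 29 mm below. While nested it is 25 mm below knob, and the knob stands inside the collar with 8 mm of room all round, its top 39 mm above this point. z up.
- outer_lid: Outer lid: bare steel cap 114 mm across, 4 mm plate, skirt reaching 14 mm below the plate's underside, collar round its central hole. The skirt has about 3 mm of play round the inner lid's flange and the tin. 0.14 kg (may vary by a third). Origin on its axis at the skirt's foot, 29 mm below collar; z up.
- tin_mouth (a point): Centre of the rim of the open screw tin, 70 mm above the bench. The inner lid's plug goes into the mouth with about 3 mm of play all round and its flange lies on the rim: then knob is 44 mm above this point. z up.
- tin: Open screw tin: bare aluminium, round, 100 mm outside, 94 mm inside diameter, steel screws lying in it; fixed upright in a black round holder 128 mm across. Origin on the bench under its axis.
- lever_pad (a point): Middle of the top face of the black rubber pad (30 x 30 x 6 mm) on the outer end of the lid stand's trip lever, at the start 58 mm above the bench and 139 mm out from the lids' axis. Pushed straight down (about 8 N, firm stop at the end) it ends about 13 mm above the bench and 4 mm farther out. Sprung, but a friction pivot keeps it where it is left.
- lever (a joint): Angle of the trip lever: 0 with its claw over the lids, 0.70 rad pushed fully down (claw clear of the lids). Pivot 80 mm out from the lids' axis, 30 mm above the bench. Inwards of it the lever ends in a claw that reaches 15 mm over the edge of the outer lid's plate and holds it down.
- dock: Lid stand, fixed: dark steel base plate 130 x 165 mm, 12 mm thick, with a round grey seat (rim 42 mm above the bench) on which the nested lids stand at the start just as they will on the tin. Origin on the bench under the seat's axis; its +y axis points from the seat to the lever; z up.
- battery: Bystander: black cordless-tool battery, 75 x 115 x 72 mm, origin under its centre.
- screwdriver: Bystander: screwdriver, 180 mm, lying beyond the tin and stand, about 25 mm high.
- tape: Bystander: roll of black tape lying flat, 90 mm across, 24 mm high, origin under its centre.
- caddy: Bystander: drive in its caddy lying flat, 156 x 104 x 28 mm, origin under its centre.
- carton: Bystander: small cardboard carton 100 x 70 x 55 mm, origin under its centre.
- bitblock: Bystander: black block of screwdriver bits, 35 x 90 mm, 34 mm high, origin under its centre.
- wrench: Bystander: wrench lying on the bench nearer the robot, about 15 mm high.
There are look-alikes about, which are no part of the job. Leave any pink look-alike of the tin alone. What is shaped like the outer_lid but brown or purple is not meant.

How it is judged (in metres and radians):
On the way, in this order (a step that is already met when the one before it is completed fails the run):
1. the trip lever is pushed fully down (value of joint lever above 0.66 rad), for 0.1 s.
2. both lids sit home on the tin, nested, and the knob is let go (horizontal distance between knob and tin_mouth below 0.007 m and z of knob in the frame of tin_mouth between 0.0405 and 0.0475 m and angle between knob's own z axis and vertical below 0.05 rad and z of collar in the frame of knob below -0.022 m and contact force between each of inner_lid, outer_lid and the fingers below 0.3 N), for 0.2 s.
At the end, for the whole second after the job is handed in: Inner lid home on the tin (axis within 7 mm, height within 3.5 mm, tilt < 0.05 rad), touched by nothing else; outer lid held still by the fingers, raised 60 mm or more, within 40 mm of the tin's axis, tilt < 0.15 rad, slower than 0.03 m/s; lever still down (> 0.5 rad) (horizontal distance between knob and tin_mouth below 0.007 m and z of knob in the frame of tin_mouth between 0.0405 and 0.0475 m and angle between knob's own z axis and vertical below 0.05 rad and value of joint lever above 0.5 rad and z of collar in the frame of tin_mouth above 0.079 m and horizontal distance between collar and tin_mouth below 0.04 m and angle between collar's own z axis and vertical below 0.15 rad and linear speed of outer_lid below 0.03 m/s and contact force between outer_lid and the fingers above 0.5 N and contact force between inner_lid and the fingers below 0.3 N and contact force between outer_lid and inner_lid below 0.1 N); the arm keeps its last pose, push and grip.
It fails at once if the lids come apart while the inner lid is not sitting home on the tin (parted early, or inner lid lifted or tipped along with the outer one) (z of collar in the frame of knob above -0.013 m and not (horizontal distance between knob and tin_mouth below 0.007 m and z of knob in the frame of tin_mouth between 0.0405 and 0.0475 m and angle between knob's own z axis and vertical below 0.05 rad)).
It fails at once if the lids are dropped onto the tin (linear speed of inner_lid above 0.35 m/s and horizontal distance between knob and tin_mouth below 0.03 m and z of knob in the frame of tin_mouth below 0.075 m).
It fails at once if a bystander is moved by more than 30 mm (distance of any of battery, screwdriver, tape, caddy, carton, bitblock, wrench from where it was at the start of the episode above 0.03 m).
It also fails if it takes over 69 s, if anything falls off the work surface, if the arm or the gripper's body presses on something with over 40 N, if the wrist force passes 120 N, or if a joint passes its speed limit or range.

ROBOT

A 7-joint arm with a two-finger parallel gripper is mounted at the origin on the work surface. World frame = base frame: x ahead of the robot, y to its left, z up, the work surface at z = 0. Lengths are in mm, angles in rad, forces in N, time in s.
With the tool pointing down it reaches from about 400 to 900 mm from the base axis. Payload 5.6 kg.
Tool frame: the origin (TCP) lies midway between the tips of the shut fingers; the grasp point (between the pads) lies 19 mm behind it; z points along the fingers, y is the line along which they close (so a half turn about z gives the same grasp; the last joint's range is limited). The gripper opens to 92 mm and grips with 3 to 60 N. Pads are 20 mm wide; open, the fingers measure 128 mm over their backs; the gripper's body (75 mm by 189 mm) begins 69 mm behind the grasp point.
Start: joints at [1.183, 0.468, -0.012, 1.603, 0.006, 1.071, -0.056], TCP at [219.665, -611.765, 214.592] pointing down, gripper open.
Joint ranges: [-2.53, 2.53], [-0.31, 2.02], [-1.57, 1.55], [0.28, 2.44], [-1.29, 4.43], [0.15, 1.84], [-2.92, 2.92]. Speed limits (rad/s): [2.57, 2.57, 3.14, 3.14, 3.14, 3.14, 3.14].

INTERFACE

Orientations are given as a rotation vector (axis times angle).
In Python, from cell import robot, grip, kin, viewer gives the robot as it stands. Calls block until the motion is done:
- robot.movep(position, orientation): joint-space move of the TCP to a pose.
- robot.servo_line(position, feed=150, rotation=None): straight line of the TCP; rotation=None keeps the orientation; feed is the mean speed in mm/s.
- robot.goto_joints(angles): joint-space move.
- grip(opening, newtons=None): opening from 0.0 (shut) to 1.0 (fully open); newtons is the grip in N (None keeps the last); returns when the fingers have stopped.
- robot.hold(seconds).
- kin.ik(position, orientation): joint angles nearest the present ones, or None.
- robot.observe(): the state.
- viewer.read_camera(name): name is "side" or "top" or "wrist"; returns the picture (480x640x3 uint8, red, green, blue); there is no depth.
- viewer.camera_info(name): a dict with "camera_matrix" (3x3 intrinsics, pixels), "k1" (the pictures are not rectified: a ray, as slopes to the right and down, at radius r is drawn at 1 + k1 r^2 times it, then the intrinsics apply), "R" (3x3) and "t" (3): a world point X has camera coordinates R X + t. Camera axes: x right, y down, z forward; pixel columns grow to the right and rows downward; lengths in mm; the calibration is good to about 2 mm. A picture is of the moment at which its call begins: read the wrist's pose just before it. camera_info takes no time and is no camera call; for the wrist camera it gives the pose at the moment of the call.
A pose or a line that the arm cannot do raises robot.IKError and nothing moves.
- robot.job_done(): hands the job in; it is judged then, once.
Trained networks look in the newest picture that a camera, given by its name, has taken for a name from the list of things; names that differ only in an ending like _2 or _b are one class to them, and where a whole thing is asked for, a point or a joint stands for the part that bears it (a point fixed in the world has none). Each returns a list of dicts, best first, with "confidence" (0 to 1); they miss things now and then, are a little off and sometimes report something else, mostly with a low value. They report only what shows in the picture. A call takes as long as a camera call. They do not tell look-alikes from the thing itself.
- viewer.silhouettes(name, camera): "mask" (480x640 bool, what is visible of it).
- viewer.pinpoint(name, camera): "at" ([x, y, z] in mm, in the coordinates of the camera as it stood for that picture, good to about 4 mm: a listed point, or the origin of a listed thing).
The state is a dict: "t": time; "joints": joint angles; "joint_velocities": joint speeds; "joint_torque": joint torques, N m; "tcp_pos": TCP position; "tcp_rot": TCP orientation; "contact_force": force on the tool from outside, world axes, zero at the start; "wrist_torque": the same for the moment, N m; "grip_width": opening from 0.0 (shut) to 1.0 (fully open); "grip_force": force on a finger pad.
Only numpy, scipy, OpenCV 4.12 (cv2) and the standard library are available. Lean on these libraries where they do the work, as an engineer would, in place of code of your own. Each camera call takes 0.05 s, during which the arm holds its last target. There are 200 camera calls.

## Working session

There is one attempt and no reset: what is moved stays moved. The work goes in short steps, each a Python script; the robot and the scene stay as the last script left them, time stands still between calls to the robot, and variables do not carry over. Pictures are saved under pics/ and viewed, at most 10 in all, crops included, and the job is handed in when it is done.

```bash
mkdir -p pics
cat > h.py <<'E'
import numpy as np, cv2
from cell import robot, grip, kin, viewer
def snap(cam,fn=None):
    info=viewer.camera_info(cam); im=viewer.read_camera(cam)
    if fn: cv2.imwrite('pics/'+fn,im[:,:,::-1])
    return info,im
def pix(info,X):
    c=np.array(info["R"])@np.array(X,float)+np.array(info["t"]); s=c[:2]/c[2]
    s=s*(1+info["k1"]*(s@s)); K=np.array(info["camera_matrix"]); return (K@[s[0],s[1],1])[:2]
def toworld(info,at): return np.array(info["R"]).T@(np.array(at)-np.array(info["t"]))
def find(name,cam,info,n=4):
    for d in viewer.pinpoint(name,cam)[:n]:
        w=toworld(info,d["at"]); print(cam,name,round(d["confidence"],2),w.round(1),pix(info,w).round())
E
python3 - <<'E'
from h import *
o=robot.observe();print(o['t'],o['tcp_pos'],o['tcp_rot'],o['grip_width'])
ims=[]
for c in ['top','side']:
    i,im=snap(c,c+'0.png')
    for n in ['knob','collar','tin_mouth','lever_pad','dock']: find(n,c,i)
E
```

```text
0.0 [ 219.45037522 -611.22371427  213.64593864] [-3.09336252e+00 -5.38567615e-01  6.59863841e-04] 1.0007451196909316
top knob 0.5 [ 488.7 -210.8   87.3] [386. 249.]
top knob 0.32 [684.1 -23.4   4.3] [295. 170.]
top collar 0.8 [ 353.3 -454.1   32.5] [496. 313.]
top collar 0.77 [ 486.8 -211.1   61.9] [384. 251.]
top collar 0.69 [ 626.  -371.    29.5] [449. 191.]
top tin_mouth 0.96 [360.7  12.7  69.3] [279. 313.]
top tin_mouth 0.92 [486.9 386.   68.4] [ 99. 254.]
top tin_mouth 0.63 [501.7 184.5  70.1] [196. 245.]
top lever_pad 0.85 [507.5 -71.4  58.7] [318. 242.]
top lever_pad 0.66 [ 740.7 -203.    -2.5] [371. 148.]
side knob 0.41 [ 493.6 -204.7   88.9] [373. 198.]
side collar 0.81 [ 491.4 -215.3   58.9] [375. 204.]
side collar 0.69 [752.3 233.5  -1.1] [194. 268.]
side collar 0.63 [ 634.8 -366.3   25.4] [365. 163.]
side collar 0.63 [ 362.4 -449.1   24.9] [455. 189.]
side tin_mouth 0.81 [509.5 187.6  69.5] [271. 291.]
side tin_mouth 0.8 [366.2  19.9  64.7] [361. 280.]
side tin_mouth 0.65 [489.6 386.   70.8] [217. 352.]
side lever_pad 0.47 [508.6 -70.3  53.3] [338. 233.]
side dock 0.79 [ 489.9 -215.7   -2.2] [374. 219.]
side dock 0.4 [ 505.3 -382.    -1.3] [401. 185.]
side dock 0.35 [ 489.7 -208.2   31.2] [373. 213.]
```

View pics/top0.png

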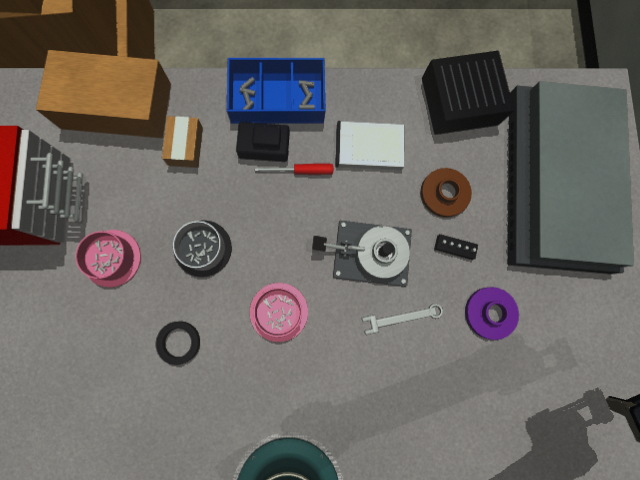

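View pics/side0.png

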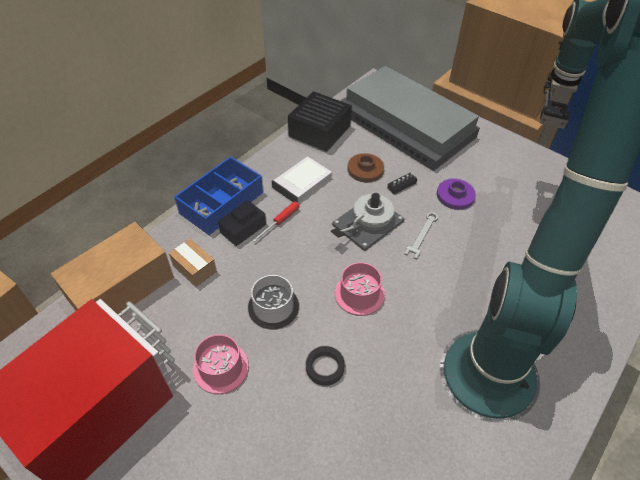

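The lid stand shows at about (385,250) in the top picture, with its lever pad at (318,243). The grey tin at (200,247), roughly world (503,186), is the right one. The two pink tins and the brown and purple lids are decoys. I'll press the lever first and take wrist views on the way.

```bash
cat >> h.py <<'E'
def down(th): return np.array([np.pi*np.cos(th/2),np.pi*np.sin(th/2),0])  # tool x along th
def best(p,th):
    q0=np.array(robot.observe()['joints']); c=[]
    for t in (th,th+np.pi,th-np.pi):
        q=kin.ik(p,down(t))
        if q is not None: c.append((np.abs(np.array(q)-q0).max(),t))
    return down(min(c)[1])
E
python3 - <<'E'
from h import *
pad=np.array([508,-71,58.]); ax=np.array([489.5,-210.5]); d=(pad[:2]-ax)/np.linalg.norm(pad[:2]-ax)
th=np.arctan2(d[1],d[0]); print(th, np.linalg.norm(pad[:2]-ax))
p=np.r_[pad[:2],180]; r=best(p,th); print(r)
grip(0.0,20)
robot.movep(p,r)
i,im=snap('wrist','w1.png')
for n in ['lever_pad','collar','knob']: find(n,'wrist',i,2)
print(pix(i,pad))
o=robot.observe();print(o['t'],o['tcp_pos'],o['contact_force'],o['joints'])
E
```

```text
1.438949185083767 140.72135587749287
[2.36295542 2.07027681 0.        ]
wrist knob 0.89 [ 492.4 -210.2   86.1] [318. 427.]
[313.17335985 230.20434309]
4.35 [508.03031475 -71.68727194 179.96796381] [-0.57136337  0.43504761  0.54448284] [ 0.54847122  0.34404899 -0.56611542  1.93875831  0.22914976  0.92197036
 -0.26388212]
```

View pics/w1.png

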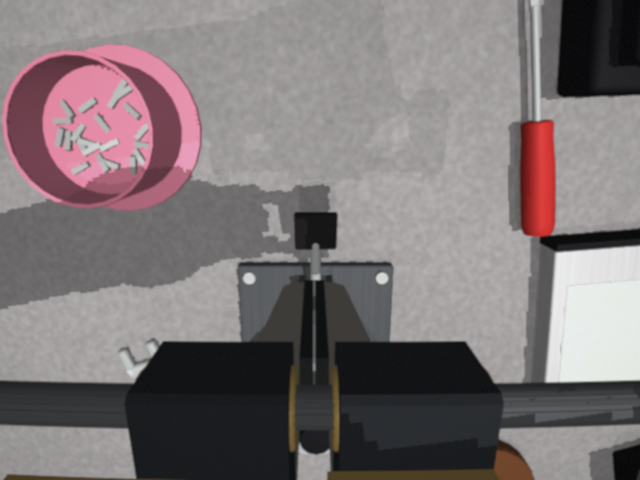

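The pad shows at (315,230), and my estimate projects to (313,230), so it is confirmed. Pressing now.

Run:
```python
from h import *
pad=np.array([508.5,-71,58.]); d=np.array([np.cos(1.439),np.sin(1.439)])
robot.servo_line(np.r_[pad[:2],64],150)
z=58.
while z>8:
    s=(58-z)/45; robot.servo_line(np.r_[pad[:2]+d*(4*s+1),z],50)
    f=robot.observe()['contact_force'][2]; print(round(z),round(f,1),end='; ')
    if f>28: break
    z-=5 if z>25 else 2
robot.hold(0.3)
o=robot.observe();print(o['t'],o['tcp_pos'],o['contact_force'])
p=o['tcp_pos']; robot.servo_line(np.r_[p[:2],150],200)
grip(1.0)
# look at the tin
p=np.array([505-0,130,260.]);r=best(p,1.439); robot.movep(p,r)
i,im=snap('wrist','w2.png'); find('tin_mouth','wrist',i); print(pix(i,[505,186,70]))
s=viewer.silhouettes('tin','wrist')
for m in s[:3]:
    y,x=np.nonzero(m['mask']); print(m['confidence'],x.mean(),y.mean(),x.min(),x.max(),y.min(),y.max())
i,im=snap('top','t2.png'); find('lever_pad','top',i,2)
print(robot.observe()['t'])
```

```text
58 0.3; 53 1.3; 48 0.6; 43 1.3; 38 0.1; 33 1.0; 28 2.2; 23 0.1; 21 4.1; 19 3.4; 17 3.9; 15 8.2; 13 22.9; 11 38.3; 9.1 [509.75765654 -66.74788939  14.34693918] [-8.38237301 -2.95085258 38.56215661]
wrist tin_mouth 0.97 [507.8 182.9  70.9] [308. 147.]
wrist tin_mouth 0.62 [506.5 188.4  -3.3] [307. 138.]
wrist tin_mouth 0.57 [361.8  18.4  70.5] [178. 347.]
[304.40342132 143.97970017]
0.98 309.30135336214835 137.64961383121945 244 375 69 206
0.74 214.69770600664052 319.33685481436765 142 259 262 384
top lever_pad 0.8 [505.4 -67.3  13.1] [315. 246.]
12.4667
```

View pics/w2.png

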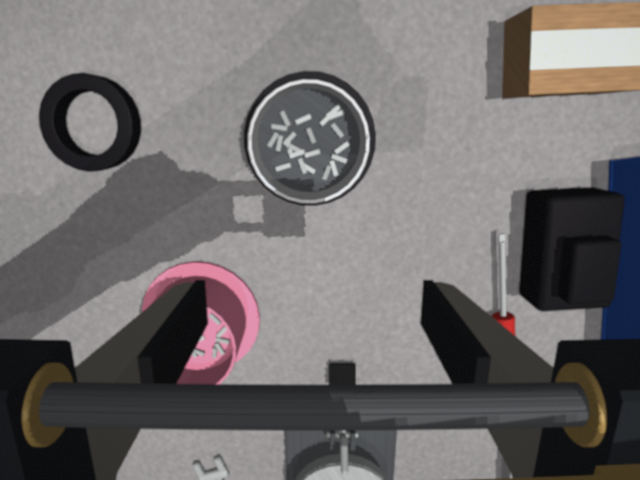

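The wrist picture shows the grey tin's bright rim centred at about (310,141). The lever pad now reads z = 13, so the lever is down. Next I'll fit the rim and look at the lids up close.

```bash
cat >> h.py <<'E'
def fitcirc(mask,info,z,n=3):
    """ellipse fit of outer contour -> world centre at height z"""
    c=max(cv2.findContours(mask.astype(np.uint8),cv2.RETR_EXTERNAL,cv2.CHAIN_APPROX_NONE)[0],key=cv2.contourArea)
    W=np.array([ray(info,p[0],z) for p in cv2.convexHull(c)])
    A=np.c_[2*W[:,:2],np.ones(len(W))]; s=np.linalg.lstsq(A,(W[:,:2]**2).sum(1),rcond=None)[0]
    return s[:2],np.sqrt(s[2]+s[:2]@s[:2]),np.std(np.linalg.norm(W[:,:2]-s[:2],axis=1))
def ray(info,uv,z):
    K=np.array(info["camera_matrix"]); d=np.linalg.solve(K,[uv[0],uv[1],1.])[:2]; s=d.copy()
    for _ in range(10): s=d/(1+info["k1"]*(s@s))
    R=np.array(info["R"]); v=R.T@np.r_[s,1]; o=-R.T@np.array(info["t"]); return o+v*(z-o[2])/v[2]
E
python3 - <<'E'
from h import *
i=viewer.camera_info('wrist'); g=cv2.imread('pics/w2.png').min(2)
m=np.zeros_like(g); m[60:220,235:385]=(g[60:220,235:385]>185)
m=cv2.morphologyEx(m,cv2.MORPH_CLOSE,np.ones((3,3)))
print('tin',m.sum(),fitcirc(m,i,70))
d=np.array([np.cos(1.439),np.sin(1.439)]); ax=np.array([490.5,-211])
p=np.r_[ax-d*50,260]; r=best(p,1.439); robot.movep(p,r)
i,im=snap('wrist','w3.png'); find('knob','wrist',i,2); find('collar','wrist',i,2)
s=viewer.silhouettes('outer_lid','wrist')
for q in s[:2]: print(q['confidence'],fitcirc(q['mask'],i,50))
s=viewer.silhouettes('knob','wrist')
for q in s[:2]: print(q['confidence'],q['mask'].sum(),fitcirc(q['mask'],i,100))
print(robot.observe()['t'],pix(i,[490.5,-211,100]))
E
```

```text
tin 1378 (array([508.53846047, 187.15081787]), np.float64(49.17992019271191), np.float64(0.13979626348230953))
wrist knob 0.61 [ 492.3 -207.    87.7] [315. 152.]
wrist collar 0.95 [ 353.8 -452.9   29.1] [217. 396.]
wrist collar 0.63 [ 632.6 -365.5   28.2] [473. 290.]
0.91 (array([ 619.2566139 , -351.75283915]), np.float64(53.97959809278283), np.float64(1.327452888121577))
0.59 (array([ 490.4309203 , -210.94390761]), np.float64(56.365132412922044), np.float64(0.296108244375523))
0.95 1666 (array([ 491.12032805, -207.59250564]), np.float64(17.201526880883264), np.float64(0.20482892558499335))
14.1667 [312.98419164 158.28654776]
```

View pics/w3.png

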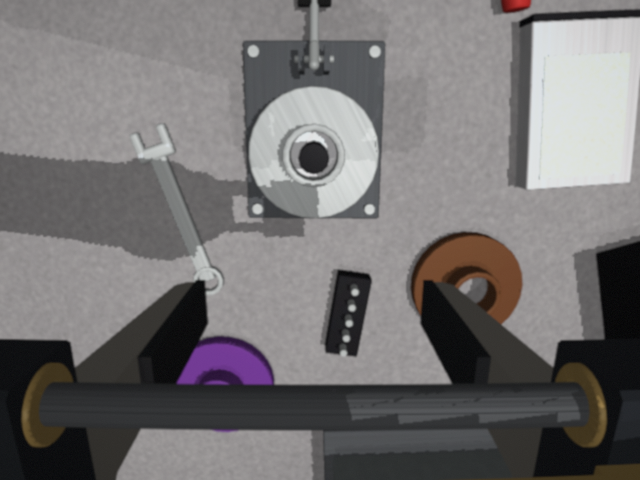

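The nested lids are centred at (314,157), with the claw clear above them at (314,60). The outer-lid fit gives (490.4,-210.9) and the knob is at about (491,-210.5). The tin fit gives (508.5,187.2). Grasping the knob above the collar.

Run:
```python
from h import *
k=np.array([490.9,-210.6])
robot.servo_line(np.r_[k,150],150); robot.servo_line(np.r_[k,76.5],80)
print(grip(0.0,35)); o=robot.observe(); print(o['grip_width'],o['grip_force'],o['tcp_pos'],o['contact_force'])
robot.servo_line(np.r_[k,90],40); robot.hold(.1); robot.servo_line(np.r_[k,190],120)
o=robot.observe(); print(o['t'],o['grip_width'],o['grip_force'],o['contact_force'],o['wrist_torque'])
robot.servo_line(np.r_[508.5,187.2,190],160); robot.servo_line(np.r_[508.5,187.2,150],100); robot.hold(.2)
i,im=snap('side','s4.png'); j,w=snap('wrist','w4.png')
find('knob','wrist',j,2); find('collar','wrist',j,2)
o=robot.observe(); print(o['t'],o['grip_width'],o['tcp_pos'],o['contact_force'],o['wrist_torque'])
c=pix(i,[508,187,110]).astype(int); cr=im[max(c[1]-75,0):c[1]+75,max(c[0]-100,0):c[0]+100]
a=cv2.resize(cr,(800,600),interpolation=2); cv2.imwrite('pics/v4.png',np.hstack([cv2.resize(a,(400,300)),cv2.resize(w,(400,300))])[:,:,::-1])
```

```text
False
0.2523308875100921 35.00005602836609 [ 490.8490338  -210.59186109   76.49951709] [-0.22873073 -0.38874303 -0.01203739]
18.8083 0.2556058169971589 34.99908685684204 [-0.97764455  0.02548086 -3.06406916] [-0.01601906 -0.06716823  0.06082082]
wrist knob 0.79 [510.9 187.5 157. ] [318. 306.]
wrist collar 0.51 [514.3 189.  107.5] [323. 264.]
22.4 0.24845543152850488 [508.67563311 187.24440011 150.3152546 ] [-0.46516297  0.83290132 -3.64046582] [-0.02868544 -0.09672367 -0.03148702]
```

View pics/v4.png

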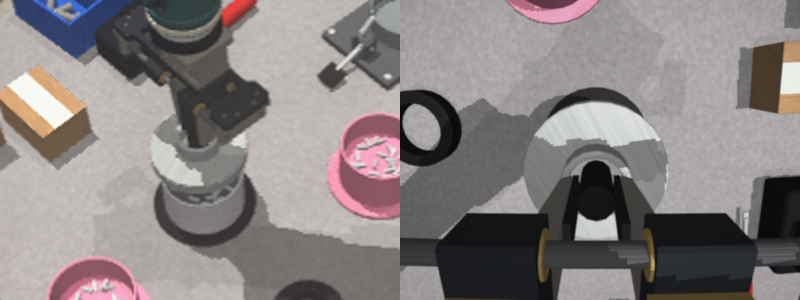

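The nested lids hang level over the tin rim. Lowering them with a force check.

Run:
```python
from h import *
c=np.array([508.5,187.2])
robot.servo_line(np.r_[c,122],60); robot.hold(.2)
z=120.; b=robot.observe()['contact_force'].copy()
while z>102:
    robot.servo_line(np.r_[c,z],25); robot.hold(.05); f=robot.observe()['contact_force']-b; print(z,f.round(1),end='; ')
    if np.linalg.norm(f)>4: break
    z-=1.5 if z>108 else .75
o=robot.observe(); print(o['t'],o['tcp_pos'])
i,im=snap('side','s5.png'); p=pix(i,[508,187,100]).astype(int)
cv2.imwrite('pics/v5.png',cv2.resize(im[p[1]-60:p[1]+60,p[0]-60:p[0]+60],(500,500),interpolation=2)[:,:,::-1])
```

```text
120.0 [ 1.4  0.2 -0.5]; 118.5 [ 1.  -0.3  0.7]; 117.0 [ 0.8 -0.7  0.3]; 115.5 [ 1.2 -0.5 -0.5]; 114.0 [ 0.9 -0.1  0.3]; 112.5 [1.4 0.2 0.4]; 111.0 [ 0.2 -0.6  0.3]; 109.5 [ 0.4 -0.1 -0.5]; 108.0 [-0.4 -0.1  0.5]; 107.25 [ 1.7  0.1 -0. ]; 106.5 [-0.2 -0.4  0.4]; 105.75 [ 1.7 -0.6  0.6]; 105.0 [1.3 0.1 0.1]; 104.25 [ 0.7 -0.3  2.4]; 103.5 [-2.2 -1.1  9.8]; 27.7167 [508.67880119 187.29675091 104.45165567]
```

View pics/v5.png

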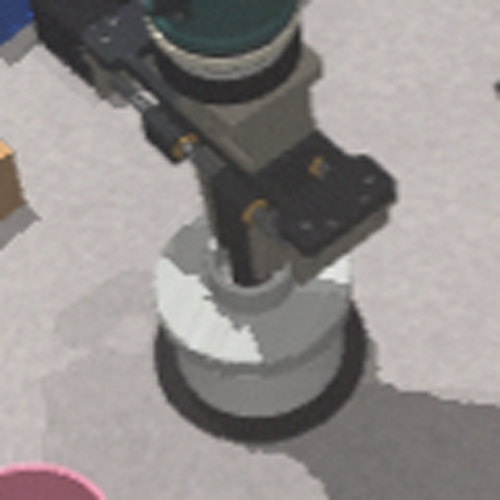

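The lids sat home at exactly the expected height, with the skirt over the rim. Now I'll release the knob, retreat and look at the collar.

Run:
```python
from h import *
c=np.array([508.5,187.2]); d=np.array([np.cos(1.439),np.sin(1.439)])
robot.servo_line(np.r_[c,104.3],20)
grip(1.0); robot.hold(.4)
robot.servo_line(np.r_[c,180],100); robot.servo_line(np.r_[c-d*50,290],150); robot.hold(.2)
i,im=snap('wrist','w6.png'); find('knob','wrist',i,2); find('collar','wrist',i,2)
for q in viewer.silhouettes('outer_lid','wrist')[:3]: print(q['confidence'],fitcirc(q['mask'],i,78))
p=pix(i,[508.5,187.2,100]); print(p,pix(i,[508.5,187.2,128]),pix(i,[534.5,187.2,100])); p=p.astype(int)
print(p-80); y0,x0=max(p[1]-80,0),p[0]-80
cv2.imwrite('pics/v6.png',cv2.resize(im[y0:y0+160,x0:x0+160],(480,480),interpolation=2)[:,:,::-1]); print(robot.observe()['t'])
```

```text
wrist knob 0.97 [512.  187.7 114.3] [319. 154.]
0.74 (array([508.36930145, 186.87550738]), np.float64(56.49881346264195), np.float64(0.2322090379863099))
0.41 (array([694.32795469,  48.00500319]), np.float64(52.175367559508786), np.float64(2.7277071034417966))
[314.51457477 153.82177564] [314.52427674 156.17378858] [345.91484247 149.66119827]
[234  73]
31.775
```

View pics/v6.png

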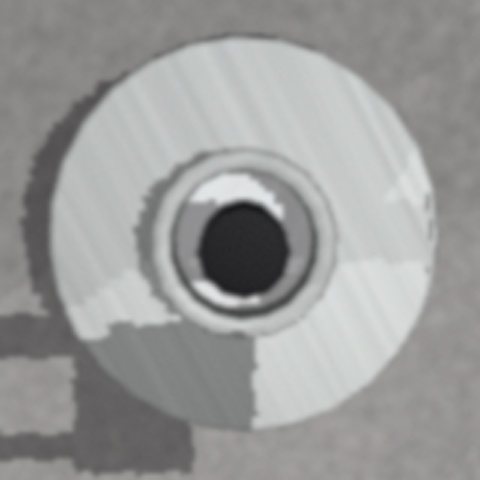

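Both lids are level and concentric on the tin: the collar is centred at about (315,153) and the outer-lid fit gives (508.4,186.9). Next I'll take the collar and lift.

Run:
```python
from h import *
c=np.array([508.6,187.1])
robot.servo_line(np.r_[c,190],150); robot.servo_line(np.r_[c,100],100); robot.servo_line(np.r_[c,80.5],40)
o=robot.observe(); print(o['tcp_pos'],o['contact_force'])
grip(0.0,25); robot.hold(.2); o=robot.observe(); print(o['grip_width']*92,o['grip_force'],o['contact_force'])
robot.servo_line(np.r_[c,95],20); o=robot.observe(); print(o['contact_force'],o['grip_width']*92)
robot.servo_line(np.r_[c,168],50); robot.hold(.4)
o=robot.observe(); print(o['t'],o['tcp_pos'],o['contact_force'],o['grip_width']*92)
i,im=snap('side','s7.png'); find('collar','side',i,3); find('knob','side',i,2); p=pix(i,[508,187,120]).astype(int)
cv2.imwrite('pics/v7.png',cv2.resize(im[p[1]-60:p[1]+60,p[0]-60:p[0]+60],(500,500),interpolation=2)[:,:,::-1])
```

```text
[508.54751083 187.20497457  80.36582164] [ 0.59126323  0.79302919 -0.69091947]
51.160611413296934 25.000135051086545 [-0.29486334 -0.71962124  1.29860347]
[-0.14919875 -0.26750081 -2.46427168] 51.38646225126629
38.1333 [508.58887854 187.09498545 167.93710471] [ 0.0568072   0.84059799 -2.17307236] 51.38635946969549
side collar 0.96 [509.3 184.1 176.4] [270. 263.]
side collar 0.83 [ 361.4 -449.9   24.5] [456. 189.]
side collar 0.71 [ 633.  -367.5   28.4] [366. 162.]
side knob 0.96 [511.3 192.4 113.2] [268. 281.]
```

View pics/v7.png

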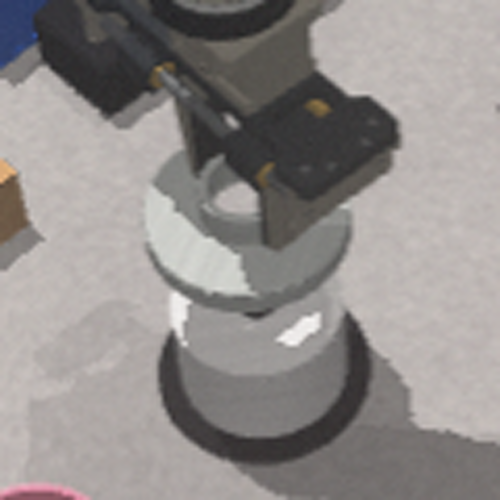

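The outer lid is held level at z = 176. The inner lid is still home on the tin, with the knob at z = 113. Handing in.

```bash
python3 -c "
from h import *
robot.hold(.3); print(robot.job_done())"
```

```text
the job is handed in; nothing more can be done
None
```

I handed the job in after about 39 s of robot time: the lever is down, the inner lid sits home on the tin, and the outer lid is held still and level about 87 mm above its seated position; no verdict came back.

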